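# Clamp a paddle handle with a lever-headed bolt

### The job

The beach paddle on the bench is to be held by its handle in the bridge clamp: screw the clamp bolt down, by its upright lever, until its foot is snug on the handle, without crushing it, then fold the lever over until it lies fully flat and let go. Leave the paddle in its cradle and the other loose things on the bench where they are.

Things in the scene. Friction and masses are not known exactly. Their poses are not given: they have to be found in the camera images.
- clamp: Fixed bridge clamp: plywood base 175 x 120 x 20 mm, two wooden posts, a dark steel bridge (150 x 44 mm, top 98 mm above the bench) over the paddle handle, and an upright bolt through it. Origin: centre of the base's underside, on the bolt's axis; z up, x along the bridge, y along the paddle from handle to blade.
- lever_pivot (a point): Centre of the lever's cross pin in the bolt head, on the bolt's upright axis, about 136 mm above the bench; the head's steel collar, 34 mm across, tops out 10 mm below it. Axes as lever_tip. Turning clockwise seen from above screws the bolt down, 1.0 mm per rad; free turning takes 0.1 N m, and it takes 0.7 to 3.7 rad before the foot meets the handle.
- lever_tip (a point): Middle of the free end of the lever, a flat aluminium bar 28 mm wide, 9 mm thick, 62 mm long from pin to free end. z runs along it from pin to tip, y along its width and the pin, x is normal to its flat faces and points to the side it folds to. While upright it is the handle that turns the bolt: its two flat faces can be gripped from above.
- lever (a joint): Fold angle of the lever, rad: 0 upright (open), 1.55 flat, pointing sideways (closed, its stop). It stays where it is left (friction 0.25 N m). Folding it works a self-locking spiral cam that drives the foot evenly 1.1 mm further down and so firms the clamp, so that folding gets heavier towards the end.
- foot: Round steel pressure foot with a rubber face (springy, 100 N per mm), 22 mm across, 8 mm high, at the bolt's lower end under the bridge. It turns with the bolt: once it presses the handle it rubs on it, and the turning torque climbs. Snug is 20 to 60 N, or 0.1 to 0.25 N m more than free turning. Origin: centre of its underside.
- paddle: Loose beach paddle, about 320 g: wrapped handle 34 mm wide, 135 mm long, about 28 mm thick, round wooden blade 190 mm across. Origin: underside of the handle under its middle; z up, y towards the blade. It lies in a plywood cradle whose packing height differs by some mm from job to job.
- puck0: Wooden game puck, 40 mm across, 16 mm high. Bystander. Origin: centre of its underside.
- puck1: As puck0. Bystander. Origin: centre of its underside.
- puck2: As puck0. Bystander. Origin: centre of its underside.
- brush: Glue brush lying on the bench. Bystander. Origin: centre of its underside.
- mallet: Small hammer lying on the bench. Bystander. Origin: centre of its underside.
- glue: White glue bottle, 52 mm across, 130 mm tall. Bystander. Origin: centre of its underside.
- mug: White mug, 76 mm across, 85 mm tall. Bystander. Origin: centre of its underside.

How it is judged:
On the way:
1. the bolt is screwed down, lever still open (fold under 0.5 rad), until the foot presses on the handle with 10 to 95 N (contact force between foot and paddle between 10 and 95 N and value of joint lever below 0.5 rad), for 0.2 s.
At the end, for the whole second after the job is handed in: The lever is folded flat (over 1.45 rad of 1.55), the foot presses the handle with 60 to 150 N, and the paddle is at rest within 12 mm of where it lay (value of joint lever above 1.45 rad and contact force between foot and paddle between 60 and 150 N and linear speed of paddle below 0.02 m/s and distance of paddle from where it was at the start of the episode below 0.012 m); the robot touches nothing.
It fails at once if the foot crushes the handle (over 180 N) (contact force between foot and paddle above 180 N).
It fails at once if the paddle is shifted by more than 25 mm (distance of paddle from where it was at the start of the episode above 0.025 m).
It fails at once if a bystander is moved by more than 30 mm (distance of any of puck0, puck1, puck2, brush, mallet, glue, mug from where it was at the start of the episode above 0.03 m).
It also fails if it takes over 72 s, if anything falls off the work surface, if the arm or the gripper's body presses on something with over 40 N, if the wrist force passes 120 N, or if a joint passes its speed limit or range.

### The arm

A 6-joint arm with a two-finger parallel gripper is mounted at the origin on the work surface. World frame = base frame: x ahead of the robot, y to its left, z up, the work surface at z = 0. Lengths are in m, angles in rad, forces in N, time in s.
With the tool pointing down it reaches from about 0.3 to 0.825 m from the base axis. Payload 5.4 kg.
Tool frame: the origin (TCP) lies midway between the tips of the shut fingers; the grasp point (between the pads) lies hold_point_z behind it (hold_point_z is the distance from the TCP to the grasp point, in m); z points along the fingers, y is the direction in which the jaws open and shut (so a half turn about z gives the same grasp; the last joint's range is limited). The gripper opens to 92 mm and grips with 3 to 60 N. Pads are 20 mm wide; open, the fingers measure 128 mm over their backs; the gripper's body (75 mm by 189 mm) begins 69 mm behind the grasp point.
Start: joints at [-1.484, 0.158, 1.597, -0, 1.386, -0.21], TCP at [0.168, -0.55, 0.215] pointing down, gripper open.
Joint ranges: [-2.91, 2.91], [-0.94, 2.29], [0.18, 2.7], [-1.29, 4.43], [0.17, 2.64], [-3, 3]. Speed limits (rad/s): [2.57, 2.57, 3.14, 3.14, 3.14, 3.14].

### API

Orientations are given as [roll, pitch, yaw] about the fixed x, y, z axes, in that order (R = Rz(yaw) Ry(pitch) Rx(roll)).
In Python, from bench import * gives the robot as it stands.
- The arm moves only by the tool jog_arm, never from a script. Its arguments are lists of equal length, an entry for each row: "rotation": the turn, a rotation vector about the tool's x, y, z in degrees, a list of three; "delta_pos": the shift along the tool's x, y, z in m, a list of three; "grip": the closure in counts, from 0 (fully open) to 255 (shut). A call has 1 to 12 rows; each row shifts and turns the commanded pose from where the row before left it, along the tool's axes as they then stand; what a row does not reach is not made up. A row lasts 1/10 s, in which the tool goes at most 50 mm and 8.59 degrees, less where a joint would pass 70% of its speed; a pose out of reach is approached as far as the arm can. A call is refused whole if a number of a shift passes 0.05 or a number of a turn 8.59, either way. A call with a gripper value outside its range is refused whole. The fingers move at their own pace and stop on an object; the grip force is fixed at half the most. Time passes only in rows, so rows that do not move let the fingers close. It gives the time, the measured TCP pose, the force and the opening at its end, in the units of the state.
- get_state(): the state, without advancing time (a new reading comes with each control period).
- capture(name): name is "scene" or "top"; returns a dict with "frame" (480x640x3 uint8, red, green, blue), "mtx" (3x3 intrinsics, pixels), "eye" and "attitude" of the camera in the world. Camera axes: x right, y up, looking along -z (the intrinsics and any distortion apply to the point x, -y, -z); pixel columns grow to the right and rows downward; lengths in m; the calibration is good to about 2 mm. A picture is of the moment at which its call begins. There is no depth.
- job_done(): hands the job in, once; it reports no verdict.
Trained networks look in the newest picture that a camera, given by its name, has taken for a name from the list of things; names that differ only in an ending like _2 or _b are one class to them, and where a whole thing is asked for, a point or a joint stands for the part that bears it (a point fixed in the world has none). Each returns a list of dicts, best first, with "conf" (0 to 1); they miss things now and then, are a little off and sometimes report something else, mostly with a low value. They report only what shows in the picture. A call takes as long as a camera call.
- spot_in(name, camera): "position" ([column, row] in pixels, amid what is visible of it).
- trace(name, camera): "pixels" (480x640 bool, what is visible of it) and "position" ([column, row] in pixels, amid what is visible of it).
The state is a dict: "time_s": time; "q": joint angles; "joint_velocities": joint speeds; "effort": joint torques, N m; "position": TCP position; "orientation": TCP orientation; "ft_force": force on the tool from outside, world axes, zero at the start; "ft_torque": the same for the moment, N m; "opening": finger opening in m.
Only numpy, scipy, OpenCV 4.12 (cv2) and the standard library are available. Lean on these libraries where they do the work, as an engineer would, in place of code of your own. Each camera call takes 0.05 s, during which the arm holds its last target. There are 200 camera calls.

## Working session

There is one attempt and no reset: what is moved stays moved. The work goes in short steps, Python scripts to look and compute and a tool call to move; the robot and the scene stay as the last step left them, time stands still between calls to the robot, and variables do not carry over. Pictures are saved under pics/ and viewed, about 8 in all and at most 12, crops included, and the job is handed in when it is done.

Besides the shell and the picture viewer there is one more tool, called after "Call:" in YAML: its name, and indented under it one key for each argument. jog_arm: Moves the arm, as the interface text tells. Its arguments: {"type":"object","properties":{"rotation":{"type":"array","items":{"type":"array","items":{"type":"number"}}},"delta_pos":{"type":"array","items":{"type":"array","items":{"type":"number"}}},"grip":{"type":"array","items":{"type":"number"}}},"required":["rotation","delta_pos","grip"]}

```bash
mkdir -p pics; cat > h.py <<'E'
from bench import *
import numpy as np, cv2
def snap(n,f=None):
    c=capture(n)
    if f: cv2.imwrite('pics/'+f,c['frame'][:,:,::-1])
    return c
def R(a):
    a=np.array(a,float)
    return a if a.shape==(3,3) else None
E
python3 - <<'E'
from h import *
s=get_state();print(s)
for n in('scene','top'):
    c=snap(n,n+'0.png');print(n,c['mtx'],c['eye'],c['attitude'],c.keys())
    for t in('lever_tip','lever_pivot','clamp','paddle','lever','foot','glue','mug','mallet','puck0','brush'):
        print(t,[(np.round(d['position']).tolist(),round(d['conf'],2)) for d in spot_in(t,n)[:3]])
a=cv2.imread('pics/scene0.png');b=cv2.imread('pics/top0.png')
cv2.imwrite('pics/both.png',np.vstack([cv2.resize(a,(400,300)),cv2.resize(b,(400,300))]))
E
```

```text
{'time_s': 0.0, 'q': array([-1.48408542e+00,  1.59052268e-01,  1.59820378e+00,  6.03202152e-06,
        1.38618480e+00, -2.10111935e-01]), 'joint_velocities': array([-2.16092751e-04, -1.18580666e-05, -8.75827866e-04, -2.39203026e-04,
        8.13415046e-04, -4.50833082e-04]), 'effort': array([ 1.33513131e-03, -3.85574698e+01, -3.22104013e+01,  7.02892710e-02,
        3.80370277e-02, -1.71383849e-04]), 'position': array([ 0.16809887, -0.54923966,  0.21363136]), 'orientation': array([-3.13978634e+00, -3.91274079e-04,  2.96821376e-01]), 'ft_force': array([-0.51865389, -0.40902344,  0.19605627]), 'ft_torque': array([-0.01122191, -0.01596748,  0.00850199]), 'opening': 0.09174789962750131}
scene [[457.81498272   0.         315.04722367]
 [  0.         457.81498272 241.38095842]
 [  0.           0.           1.        ]] [0.83436854 0.32440056 0.74202591] [ 0.79893162 -0.0031829   2.67795445] dict_keys(['frame', 'mtx', 'eye', 'attitude'])
lever_tip [([416.0, 306.0], 0.92)]
lever_pivot [([414.0, 308.0], 0.56)]
clamp [([399.0, 351.0], 0.75)]
paddle [([489.0, 434.0], 0.93)]
lever [([488.0, 352
[... 242 characters left out ...]
)]
top [[480.84220971   0.         320.5741611 ]
 [  0.         480.84220971 240.85742406]
 [  0.           0.           1.        ]] [ 0.38853068 -0.19170581  1.11899942] [ 0.16238445 -0.02868107 -1.58557695] dict_keys(['frame', 'mtx', 'eye', 'attitude'])
lever_tip [([209.0, 268.0], 0.48)]
lever_pivot [([213.0, 269.0], 0.7), ([243.0, 219.0], 0.4)]
clamp [([222.0, 278.0], 0.87), ([209.0, 270.0], 0.71)]
paddle [([137.0, 288.0], 0.87), ([198.0, 343.0], 0.4)]
lever [([211.0, 268.0], 0.52)]
foot []
glue [([371.0, 208.0], 0.56)]
mug [([450.0, 276.0], 0.77)]
mallet [([398.0, 198.0], 0.81)]
puck0 [([262.0, 328.0], 0.71), ([242.0, 215.0], 0.56), ([200.0, 345.0], 0.53)]
brush [([379.0, 317.0], 0.73)]
```

```bash
python3 - <<'E'
import cv2,numpy as np
a=cv2.imread('pics/scene0.png');b=cv2.imread('pics/top0.png')
c=np.vstack([np.hstack([cv2.resize(a,(400,300)),cv2.resize(b,(400,300))]),np.hstack([cv2.resize(a[240:390,316:516],(400,300),interpolation=2),cv2.resize(b[195:345,120:320],(400,300),interpolation=2)])])
cv2.imwrite('pics/m0.png',c)
E
```

```text
(no output)
```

View pics/m0.png

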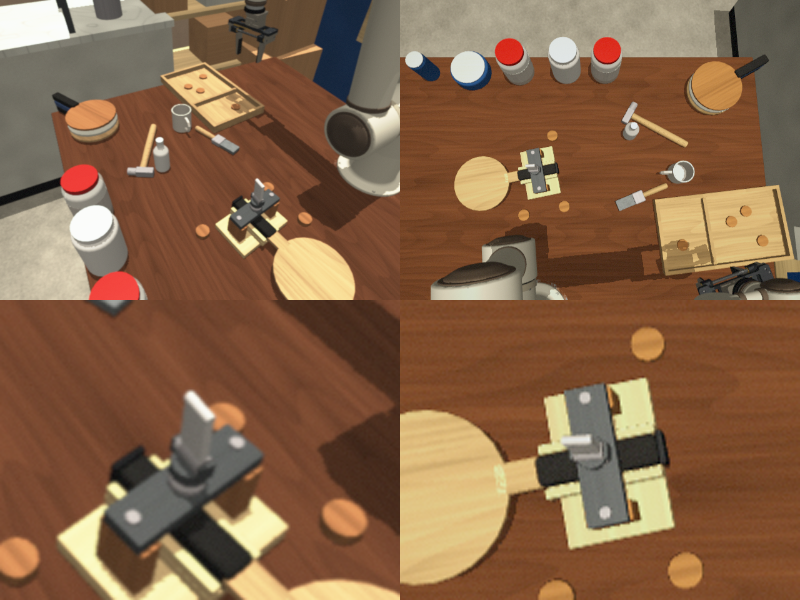

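The picture shows the clamp at about (222,278) in the top view. The upright lever is at about (209,268) there and (414,300) in the scene view. The pucks sit around it and the other things are far off. Next I'll enlarge the lever.

```bash
cat >> h.py <<'E'
from scipy.spatial.transform import Rotation as Ro
def proj(c,P):
    Rm=Ro.from_euler('xyz',c['attitude']).as_matrix()
    p=(np.atleast_2d(P)-c['eye'])@Rm
    q=np.stack([p[:,0],-p[:,1],-p[:,2]],1)@c['mtx'].T
    return q[:,:2]/q[:,2:]
def back(c,uv,z):
    Rm=Ro.from_euler('xyz',c['attitude']).as_matrix()
    d=np.linalg.solve(c['mtx'],[uv[0],uv[1],1]);d=Rm@(d*[1,-1,-1])
    return c['eye']+d*(z-c['eye'][2])/d[2]
E
python3 - <<'E'
from h import *
import pickle
cs={n:capture(n) for n in('scene','top')};pickle.dump(cs,open('c0.pkl','wb'))
f=cs['scene']['frame'][265:345,380:460,::-1];g=cs['top']['frame'][235:315,185:265,::-1]
o=np.hstack([cv2.resize(f,(400,400),interpolation=2),cv2.resize(g,(400,400),interpolation=2)])
cv2.imwrite('pics/z0.png',o)
for n in cs:
  t=trace('lever_tip',n)
  for d in t[:1]:
    m=d['pixels'].astype(np.uint8);print(n,d['position'],cv2.minAreaRect(cv2.findNonZero(m)),cv2.boundingRect(m))
E
```

```text
scene [416.3, 305.7] ((413.48907470703125, 306.1041259765625), (17.848756790161133, 37.6865234375), 6.009005546569824) (404, 287, 20, 39)
top [210.5, 269.7] ((211.5, 268.0), (12.0, 19.0), 90.0) (202, 262, 20, 13)
```

View pics/z0.png

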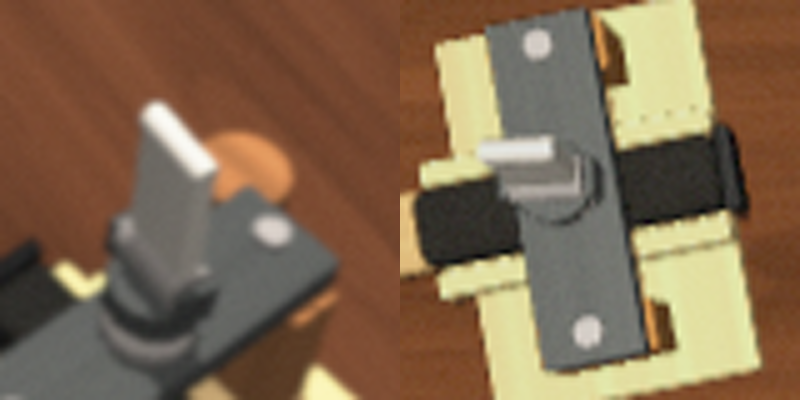

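Left, the scene view: the lever's top face runs from (410,286) to (422,299). Right, the top view: it runs from (201.6,265.6) to (215.8,264.4), and the bridge screws are at (212.4,244) and (222.6,301.2).

```bash
python3 - <<'E'
from h import *
import pickle
from scipy.optimize import least_squares
cs=pickle.load(open('c0.pkl','rb'));T,S=cs['top'],cs['scene']
a=back(T,(212.4,244),.099);b=back(T,(222.6,301.2),.099);print('screws',a,b,(a+b)/2,np.linalg.norm(a-b),np.degrees(np.arctan2(*(a-b)[1::-1])))
s=back(S,(380+272/5,265+231/5),.099);print('scene screw',s)
for z in(.196,.198,.2):
    print(z,[back(c,u,z).round(4) for c,u in((T,(208.6,265)),(S,(416.0,292.6)))])
for c,u,v in((T,(201.6,265.6),(215.8,264.4)),(S,(410,286),(422.2,299.2))):
    p,q=back(c,u,.198),back(c,v,.198);d=p-q;print('lever',np.linalg.norm(d),np.degrees(np.arctan2(d[1],d[0])))
print('hold',[k for k in dir() if 'hold' in k.lower()])
E
python3 -c "import bench;print(getattr(bench,'hold_point_z',None),[k for k in dir(bench) if k[0]!='_'])"
```

```text
screws [0.55078518 0.00761502 0.099     ] [ 0.42923591 -0.01621464  0.099     ] [ 0.49001054 -0.00429981  0.099     ] 0.12386314696551866 11.092119016034518
scene screw [ 0.42874722 -0.01715768  0.099     ]
0.196 [array([ 0.4947, -0.005 ,  0.196 ]), array([ 0.4935, -0.0069,  0.196 ])]
0.198 [array([ 0.4944, -0.0054,  0.198 ]), array([ 0.4947, -0.0057,  0.198 ])]
0.2 [array([ 0.4942, -0.0058,  0.2   ]), array([ 0.496 , -0.0045,  0.2   ])]
lever 0.027015380406007268 94.23764545194197
lever 0.02974102249199924 -87.23332022588585
hold ['hold_point_z']
0.0187 ['MotionError', 'capture', 'get_state', 'hold_point_z', 'job_done', 'spot_in', 'trace']
```

Call:
jog_arm:
  rotation:
    - [0,0,-8.5]
    - [0,0,-8.5]
    - [0,0,-8.5]
    - [0,0,-8.5]
    - [0,0,-8.5]
    - [0,0,-8.5]
    - [0,0,-8.5]
    - [0,0,-8.5]
    - [0,0,-8.5]
  delta_pos:
    - [0,0,-0.01]
    - [0,0,-0.01]
    - [0,0,-0.01]
    - [0,0,-0.01]
    - [0,0,-0.01]
    - [0,0,-0.01]
    - [0,0,0]
    - [0,0,0]
    - [0,0,0]
  grip: [0,0,0,0,0,0,0,0,0]

```text
time_s: 2.3
position: [0.1682, -0.5499, 0.2747]
orientation: [3.142, 0.0, 1.638]
ft_force: [0.0, 0.4, -0.4]
opening: 0.0917
```

Call:
jog_arm:
  rotation:
    - [0,0,0]
    - [0,0,0]
    - [0,0,0]
    - [0,0,0]
    - [0,0,0]
    - [0,0,0]
    - [0,0,0]
    - [0,0,0]
    - [0,0,0]
    - [0,0,0]
    - [0,0,0]
    - [0,0,0]
  delta_pos:
    - [0.035,0.024,0]
    - [0.035,0.024,0]
    - [0.035,0.024,0]
    - [0.035,0.024,0]
    - [0.035,0.024,0]
    - [0.035,0.024,0]
    - [0.035,0.024,0]
    - [0.035,0.024,0]
    - [0.035,0.024,0]
    - [0.035,0.024,0]
    - [0.035,0.024,0]
    - [0.035,0.024,0]
  grip: [0,0,0,0,0,0,0,0,0,0,0,0]

```text
time_s: 3.5
position: [0.4306, -0.1114, 0.2749]
orientation: [3.141, 0.001, 1.632]
ft_force: [0.6, 0.3, -0.3]
opening: 0.0921
```

Call:
jog_arm:
  rotation:
    - [0,0,0]
    - [0,0,0]
    - [0,0,0]
    - [0,0,0]
    - [0,0,0]
  delta_pos:
    - [0.035,0.024,0]
    - [0.035,0.024,0]
    - [0.033,0.023,0]
    - [0,0,0]
    - [0,0,0]
  grip: [60,60,60,60,60]

```text
time_s: 4.0
position: [0.4945, -0.0054, 0.2744]
orientation: [-3.141, 0.0, 1.634]
ft_force: [-0.6, -0.5, -0.2]
opening: 0.0702
```

```bash
python3 - <<'E'
from h import *
import pickle
cs=pickle.load(open('c0.pkl','rb'));T,S=cs['top'],cs['scene']
print(back(T,(185+157/5,235+188/5),.12), back(S,(380+150/5,265+338/5),.115))
for P in ([.490,-.0045,.198],[.490,-.0045,.126],[.4945,-.0055,.198],[.490,-.0045,.136]):
    print(P,(proj(T,P)-[185,235])*5+[400,0],(proj(S,P)-[380,265])*5)
E
```

```text
[ 0.4873962  -0.00600182  0.12      ] [0.50111865 0.00870976 0.115     ]
[0.49, -0.0045, 0.198] [[515.43243951 161.56753597]] [[195.1015731  135.39591096]]
[0.49, -0.0045, 0.126] [[550.76276741 180.33173976]] [[159.6496746  275.67591548]]
[0.4945, -0.0055, 0.198] [[518.33331626 149.82672526]] [[181.08282573 138.20556097]]
[0.49, -0.0045, 0.136] [[546.16192077 177.88819539]] [[164.28744419 257.3246743 ]]
```

Call:
jog_arm:
  rotation:
    - [0,0,0]
    - [0,0,0]
    - [0,0,0]
    - [0,0,0]
    - [0,0,0]
    - [0,0,0]
  delta_pos:
    - [0,0,0.022]
    - [0,0,0.022]
    - [0,0,0.022]
    - [0,0,0.022]
    - [0,0,0.023]
    - [0,0,0]
  grip: [60,60,60,60,60,60]

```text
time_s: 4.6
position: [0.4917, -0.0066, 0.1605]
orientation: [-3.135, -0.002, 1.63]
ft_force: [-1.1, -0.0, -0.4]
opening: 0.0703
```

Call:
jog_arm:
  rotation:
    - [0,0,0]
    - [0,0,0]
  delta_pos:
    - [0,0,0]
    - [0,0,0]
  grip: [150,190]

```text
time_s: 4.8
position: [0.4954, -0.0067, 0.1653]
orientation: [3.139, 0.001, 1.631]
ft_force: [0.1, 0.7, 0.4]
opening: 0.0563
```

```bash
python3 - <<'E'
from h import *
s=get_state();print(s['position'],s['q'],s['opening'],s['effort'][5],s['ft_torque'])
c=snap('scene');d=snap('top')
f=c['frame'][235:335,360:460,::-1];g=d['frame'][205:305,165:265,::-1]
cv2.imwrite('pics/z1.png',np.hstack([cv2.resize(f,(400,400),interpolation=2),cv2.resize(g,(400,400),interpolation=2)]))
E
```

```text
[ 0.49535747 -0.00665953  0.16528092] [-2.57842685e-01 -7.91061211e-03  1.87319317e+00 -8.32322927e-05
  1.27366572e+00 -3.18172383e-01] 0.056316299348479565 -0.0025301626010332257 [-0.03419615 -0.07829529 -0.02758494]
```

View pics/z1.png

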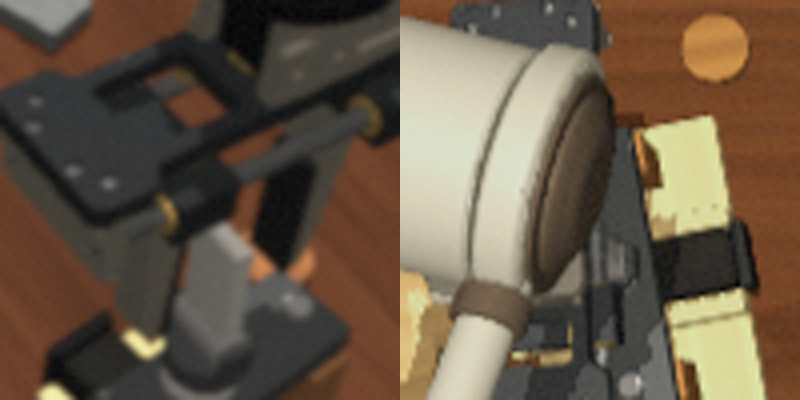

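The lever stands between the two open fingers. I'll close and watch the side force.

Call:
jog_arm:
  rotation:
    - [0,0,0]
    - [0,0,0]
    - [0,0,0]
    - [0,0,0]
    - [0,0,0]
    - [0,0,0]
    - [0,0,0]
  delta_pos:
    - [0,0,0]
    - [0,0,0]
    - [0,0,0]
    - [0,0,0]
    - [0,0,0]
    - [0,0,0]
    - [0,0,0]
  grip: [200,210,220,255,255,255,255]

```text
time_s: 5.6
position: [0.4918, -0.006, 0.1634]
orientation: [-3.134, -0.0, 1.632]
ft_force: [-9.1, -1.1, 6.8]
opening: 0.0094
```

```bash
cat > s.py <<'E'
from h import *
s=get_state()
Rm=Ro.from_euler('xyz',s['orientation']).as_matrix()
print(s['position'].round(4),s['orientation'].round(4),'F',s['ft_force'].round(2),'Ftool',(s['ft_force']@Rm).round(2),'T',s['ft_torque'].round(3),'e6',s['effort'][5].round(3),'q6',s['q'][5].round(3),'op',s['opening'].round(4))
E
python3 s.py
```

```text
Traceback (most recent call last):
  File "s.py", line 4, in <module>
    print(s['position'].round(4),s['orientation'].round(4),'F',s['ft_force'].round(2),'Ftool',(s['ft_force']@Rm).round(2),'T',s['ft_torque'].round(3),'e6',s['effort'][5].round(3),'q6',s['q'][5].round(3),'op',s['opening'].round(4))
                                                                                                                                                                                                                ^^^^^^^^^^^^^^^^^^
AttributeError: 'float' object has no attribute 'round'
```

Call:
jog_arm:
  rotation:
    - [0,0,0]
    - [0,0,0]
    - [0,0,0]
  delta_pos:
    - [0,-0.002,0]
    - [0,0,0]
    - [0,0,0]
  grip: [255,255,255]

```text
time_s: 5.9
position: [0.4908, -0.0061, 0.1634]
orientation: [-3.137, -0.0, 1.632]
ft_force: [-6.7, -0.6, 3.8]
opening: 0.0088
```

```bash
sed -i "s/s\['opening'\].round(4)/round(s['opening'],4)/" s.py; python3 s.py
```

```text
[ 0.4908 -0.0061  0.1634] [-3.1370e+00 -1.0000e-04  1.6321e+00] F [-6.74 -0.58  3.8 ] Ftool [-0.17 -6.78 -3.77] T [-0.194  1.483 -0.084] e6 -0.091 q6 -0.319 op 0.0088
```

Call:
jog_arm:
  rotation:
    - [0,0,0]
    - [0,0,0]
    - [0,0,0]
  delta_pos:
    - [0,-0.0015,0]
    - [0,0,0]
    - [0,0,0]
  grip: [255,255,255]

```text
time_s: 6.2
position: [0.4905, -0.0061, 0.1634]
orientation: [-3.14, -0.0, 1.632]
ft_force: [-3.5, -0.8, 2.8]
opening: 0.009
```

```bash
python3 s.py
```

```text
[ 0.4905 -0.0061  0.1634] [-3.1402e+00 -1.0000e-04  1.6320e+00] F [-3.47 -0.77  2.82] Ftool [-0.56 -3.51 -2.82] T [-0.111  0.926 -0.083] e6 -0.093 q6 -0.32 op 0.009
```

Call:
jog_arm:
  rotation:
    - [0,0,0]
    - [0,0,5]
    - [0,0,5]
    - [0,0,5]
    - [0,0,5]
    - [0,0,5]
    - [0,0,0]
  delta_pos:
    - [0.001,-0.0013,0]
    - [0,0,0]
    - [0,0,0]
    - [0,0,0]
    - [0,0,0]
    - [0,0,0]
    - [0,0,0]
  grip: [255,255,255,255,255,255,255]

```text
time_s: 6.9
position: [0.49, -0.0058, 0.1631]
orientation: [3.14, 0.001, 1.195]
ft_force: [1.4, -4.2, -5.2]
opening: 0.0084
```

```bash
python3 s.py
```

```text
[ 0.49   -0.0058  0.1631] [3.1402e+00 8.0000e-04 1.1953e+00] F [ 1.4  -4.24 -5.21] Ftool [-3.43  2.85  5.22] T [-0.83  -0.14  -0.082] e6 0.493 q6 0.117 op 0.0084
```

Call:
jog_arm:
  rotation:
    - [0,0,4]
    - [0,0,4]
    - [0,0,4]
    - [0,0,4]
    - [0,0,4]
  delta_pos:
    - [0,0,0]
    - [0,0,0]
    - [0,0,0]
    - [0,0,0]
    - [0,0,0]
  grip: [255,255,255,255,255]

```text
time_s: 7.4
position: [0.4898, -0.0057, 0.1628]
orientation: [3.14, 0.0, 0.846]
ft_force: [1.8, -5.1, -6.3]
opening: 0.0086
```

```bash
python3 s.py; python3 - <<'E'
from h import *
c=snap('scene')
f=c['frame'][235:335,360:460,::-1]
cv2.imwrite('pics/z2.png',cv2.resize(f,(500,500),interpolation=2))
E
```

```text
[ 0.4898 -0.0057  0.1628] [3.1404e+00 4.0000e-04 8.4620e-01] F [ 1.82 -5.06 -6.33] Ftool [-2.58  4.71  6.33] T [-0.777 -0.234  0.053] e6 -0.621 q6 0.467 op 0.0086
```

View pics/z2.png

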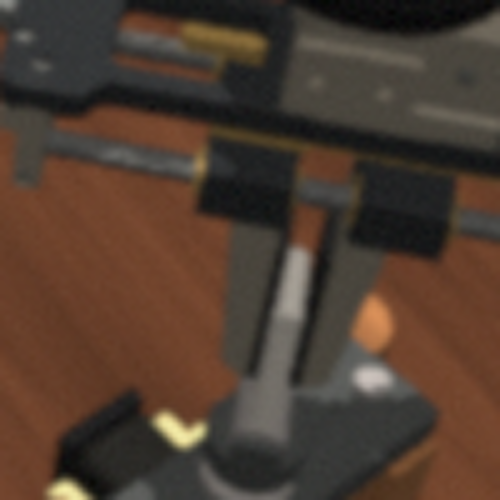

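The bolt turns with the lever. I'll go on in small steps, following the bolt down and reading the torque.

```bash
cat > t.py <<'E'
from h import *
L=[]
for i in range(3):
    capture('top');s=get_state();L.append(np.r_[s['ft_torque'],s['effort'][5],s['ft_force']])
L=np.array(L);Rm=Ro.from_euler('xyz',s['orientation']).as_matrix()
print('t',s['time_s'],'pos',s['position'].round(4),'yaw',s['orientation'][2].round(3),'q6',s['q'][5].round(3),'Tz',L[:,2].round(3),'e6',L[:,3].round(3),'Ftool',(L[:,4:].mean(0)@Rm).round(2),'Ttool',(L[:,:3].mean(0)@Rm).round(3))
E
python3 t.py
```

```text
t 7.6 pos [ 0.4898 -0.0057  0.1628] yaw 0.85 q6 0.463 Tz [-0.005 -0.147 -0.084] e6 [ 0.395  0.016 -0.077] Ftool [-1.53  5.39  8.3 ] Ttool [-0.937 -0.431  0.079]
```

Call:
jog_arm:
  rotation:
    - [0,0,5]
    - [0,0,5]
  delta_pos:
    - [0,0,0.0006]
    - [0,0,0.0005]
  grip: [255,255]

```text
time_s: 7.8
position: [0.4899, -0.0057, 0.1626]
orientation: [3.14, 0.0, 0.672]
ft_force: [-1.8, -4.6, -0.9]
opening: 0.0089
```

```bash
python3 t.py
```

```text
t 7.95 pos [ 0.4899 -0.0057  0.1626] yaw 0.676 q6 0.637 Tz [-0.032 -0.08  -0.059] e6 [0.114 0.484 0.073] Ftool [-2.71  4.47  3.19] Ttool [-0.694 -0.605  0.057]
```

Call:
jog_arm:
  rotation:
    - [0,0,5]
    - [0,0,5]
  delta_pos:
    - [0,0,0.0001]
    - [0,0,0.0001]
  grip: [255,255]

```text
time_s: 8.15
position: [0.4898, -0.0056, 0.1624]
orientation: [3.14, -0.0, 0.498]
ft_force: [0.1, -4.5, -3.2]
opening: 0.009
```

```bash
python3 t.py
```

```text
t 8.3 pos [ 0.4898 -0.0056  0.1624] yaw 0.501 q6 0.812 Tz [ 0.036 -0.093 -0.082] e6 [0.173 0.414 0.02 ] Ftool [-1.81  4.41  3.38] Ttool [-0.807 -0.448  0.046]
```

Call:
jog_arm:
  rotation:
    - [0,0,1.5]
    - [0,0,1.5]
    - [0,0,1.5]
    - [0,0,1.5]
    - [0,0,1.5]
    - [0,0,1.5]
  delta_pos:
    - [0,0,0.0005]
    - [0,0,0]
    - [0,0,0]
    - [0,0,0]
    - [0,0,0]
    - [0,0,0.0002]
  grip: [255,255,255,255,255,255]

```text
time_s: 8.9
position: [0.4899, -0.0056, 0.1622]
orientation: [3.141, -0.0, 0.341]
ft_force: [-2.6, -4.8, 1.8]
opening: 0.0089
```

```bash
python3 s.py
```

```text
[ 0.4899 -0.0056  0.1622] [ 3.1405e+00 -3.0000e-04  3.4120e-01] F [-2.56 -4.8   1.82] Ftool [-4.02  3.66 -1.82] T [-0.922  0.371  0.061] e6 -0.177 q6 0.972 op 0.0089
```

Call:
jog_arm:
  rotation:
    - [0,0,1.5]
    - [0,0,1.5]
    - [0,0,1.5]
    - [0,0,1.5]
    - [0,0,1.5]
    - [0,0,1.5]
  delta_pos:
    - [0,0,0.0001]
    - [0,0,0]
    - [0,0,0]
    - [0,0,0]
    - [0,0,0]
    - [0,0,0.0001]
  grip: [255,255,255,255,255,255]

```text
time_s: 9.5
position: [0.4899, -0.0055, 0.162]
orientation: [3.141, -0.0, 0.184]
ft_force: [-1.7, -4.8, 0.7]
opening: 0.0089
```

```bash
python3 s.py
```

```text
[ 0.4899 -0.0055  0.162 ] [ 3.1407e+00 -4.0000e-04  1.8420e-01] F [-1.75 -4.78  0.67] Ftool [-2.59  4.38 -0.67] T [-0.895  0.42   0.087] e6 -0.177 q6 1.129 op 0.0089
```

Call:
jog_arm:
  rotation:
    - [0,0,1.5]
    - [0,0,1.5]
    - [0,0,1.5]
    - [0,0,1.5]
  delta_pos:
    - [0,0,0.0001]
    - [0,0,0]
    - [0,0,0]
    - [0,0,0]
  grip: [255,255,255,255]

```text
time_s: 9.9
position: [0.4899, -0.0055, 0.162]
orientation: [3.141, -0.001, 0.079]
ft_force: [-1.6, -4.8, -0.1]
opening: 0.0088
```

```bash
python3 s.py
```

```text
[ 0.4899 -0.0055  0.162 ] [ 3.1408e+00 -6.0000e-04  7.9500e-02] F [-1.62 -4.83 -0.14] Ftool [-2.    4.69  0.15] T [-0.778  0.358  0.14 ] e6 -0.177 q6 1.233 op 0.0088
```

Call:
jog_arm:
  rotation:
    - [0,0,1.5]
    - [0,0,1.5]
    - [0,0,1.5]
    - [0,0,1.5]
  delta_pos:
    - [0,0,0.0001]
    - [0,0,0]
    - [0,0,0]
    - [0,0,0]
  grip: [255,255,255,255]

```text
time_s: 10.3
position: [0.4898, -0.0054, 0.1618]
orientation: [3.141, -0.001, -0.026]
ft_force: [-2.9, -4.1, 0.8]
opening: 0.0087
```

```bash
python3 s.py
```

```text
[ 0.4898 -0.0054  0.1618] [ 3.1409e+00 -5.0000e-04 -2.5600e-02] F [-2.86 -4.13  0.77] Ftool [-2.76  4.2  -0.77] T [-0.834  0.391  0.136] e6 -0.183 q6 1.339 op 0.0087
```

Call:
jog_arm:
  rotation:
    - [0,0,1.5]
    - [0,0,1.5]
    - [0,0,1.5]
    - [0,0,1.5]
  delta_pos:
    - [0,0,0.0001]
    - [0,0,0]
    - [0,0,0]
    - [0,0,0]
  grip: [255,255,255,255]

```text
time_s: 10.7
position: [0.4899, -0.0054, 0.1618]
orientation: [3.141, -0.001, -0.131]
ft_force: [-1.3, -5.2, 0.8]
opening: 0.0088
```

```bash
python3 s.py
```

```text
[ 0.4899 -0.0054  0.1618] [ 3.1411e+00 -7.0000e-04 -1.3050e-01] F [-1.29 -5.17  0.76] Ftool [-0.61  5.3  -0.76] T [-0.76   0.394  0.171] e6 -0.167 q6 1.443 op 0.0088
```

Call:
jog_arm:
  rotation:
    - [0,0,1.5]
    - [0,0,1.5]
    - [0,0,1.5]
  delta_pos:
    - [0,0,0.0001]
    - [0,0,0]
    - [0,0,0]
  grip: [255,255,255]

```text
time_s: 11.0
position: [0.4899, -0.0054, 0.1617]
orientation: [3.141, -0.001, -0.209]
ft_force: [-1.5, -4.8, 2.5]
opening: 0.0089
```

```bash
python3 s.py
```

```text
[ 0.4899 -0.0054  0.1617] [ 3.1411e+00 -7.0000e-04 -2.0900e-01] F [-1.47 -4.82  2.46] Ftool [-0.44  5.02 -2.46] T [-0.804  0.46   0.106] e6 -0.15 q6 1.522 op 0.0089
```

Call:
jog_arm:
  rotation:
    - [0,0,1.5]
    - [0,0,1.5]
    - [0,0,1.5]
  delta_pos:
    - [0,0,0.0001]
    - [0,0,0]
    - [0,0,0]
  grip: [255,255,255]

```text
time_s: 11.3
position: [0.4899, -0.0054, 0.1616]
orientation: [3.141, -0.001, -0.288]
ft_force: [-2.4, -4.4, 2.6]
opening: 0.0088
```

```bash
python3 s.py
```

```text
[ 0.4899 -0.0054  0.1616] [ 3.1412e+00 -8.0000e-04 -2.8770e-01] F [-2.43 -4.38  2.6 ] Ftool [-1.08  4.89 -2.6 ] T [-0.71   0.42   0.093] e6 -0.155 q6 1.601 op 0.0088
```

Call:
jog_arm:
  rotation:
    - [0,0,1.5]
    - [0,0,1.5]
    - [0,0,1.5]
    - [0,0,1.5]
  delta_pos:
    - [0,0,0]
    - [0,0,0]
    - [0,0,0]
    - [0,0,0]
  grip: [255,255,255,255]

```text
time_s: 11.7
position: [0.4899, -0.0053, 0.1615]
orientation: [3.141, -0.001, -0.393]
ft_force: [-2.9, -5.2, 2.2]
opening: 0.0086
```

```bash
python3 s.py
```

```text
[ 0.4899 -0.0053  0.1615] [ 3.1414e+00 -7.0000e-04 -3.9280e-01] F [-2.94 -5.25  2.18] Ftool [-0.71  5.97 -2.18] T [-0.732  0.413  0.139] e6 -0.095 q6 1.706 op 0.0086
```

Call:
jog_arm:
  rotation:
    - [0,0,1.5]
    - [0,0,1.5]
    - [0,0,1.5]
    - [0,0,1.5]
  delta_pos:
    - [0,0,0.0001]
    - [0,0,0]
    - [0,0,0]
    - [0,0,0]
  grip: [255,255,255,255]

```text
time_s: 12.1
position: [0.4899, -0.0053, 0.1615]
orientation: [3.142, -0.001, -0.498]
ft_force: [-1.8, -4.6, 3.8]
opening: 0.0089
```

```bash
python3 s.py
```

```text
[ 0.4899 -0.0053  0.1615] [ 3.1416e+00 -8.0000e-04 -4.9800e-01] F [-1.81 -4.56  3.81] Ftool [ 0.59  4.88 -3.81] T [-0.7    0.446  0.161] e6 -0.123 q6 1.811 op 0.0089
```

Call:
jog_arm:
  rotation:
    - [0,0,1.5]
    - [0,0,1.5]
    - [0,0,1.5]
    - [0,0,1.5]
  delta_pos:
    - [0,0,0.0001]
    - [0,0,0]
    - [0,0,0]
    - [0,0,0]
  grip: [255,255,255,255]

```text
time_s: 12.5
position: [0.4899, -0.0053, 0.1614]
orientation: [-3.141, -0.001, -0.603]
ft_force: [-2.0, -4.3, 4.0]
opening: 0.0089
```

```bash
python3 s.py
```

```text
[ 0.4899 -0.0053  0.1614] [-3.1415e+00 -7.0000e-04 -6.0290e-01] F [-2.01 -4.33  3.97] Ftool [ 0.8   4.71 -3.97] T [-0.628  0.46   0.175] e6 -0.093 q6 1.916 op 0.0089
```

Call:
jog_arm:
  rotation:
    - [0,0,1.5]
    - [0,0,1.5]
    - [0,0,1.5]
  delta_pos:
    - [0,0,0]
    - [0,0,0]
    - [0,0,0]
  grip: [255,255,255]

```text
time_s: 12.8
position: [0.49, -0.0053, 0.1613]
orientation: [-3.141, -0.001, -0.682]
ft_force: [-3.7, -3.7, 5.2]
opening: 0.0086
```

```bash
python3 s.py
```

```text
[ 0.49   -0.0053  0.1613] [-3.1413e+00 -8.0000e-04 -6.8200e-01] F [-3.69 -3.72  5.19] Ftool [-0.52  5.21 -5.19] T [-0.69   0.552  0.224] e6 -0.079 q6 1.995 op 0.0086
```

Call:
jog_arm:
  rotation:
    - [0,0,1.5]
    - [0,0,1.5]
    - [0,0,1.5]
  delta_pos:
    - [0,0,0]
    - [0,0,0]
    - [0,0,0]
  grip: [255,255,255]

```text
time_s: 13.1
position: [0.49, -0.0052, 0.1613]
orientation: [-3.141, -0.001, -0.761]
ft_force: [-2.8, -3.7, 4.5]
opening: 0.0086
```

```bash
python3 s.py
```

```text
[ 0.49   -0.0052  0.1613] [-3.1412e+00 -7.0000e-04 -7.6050e-01] F [-2.81 -3.71  4.5 ] Ftool [ 0.53  4.63 -4.5 ] T [-0.61  0.48  0.24] e6 -0.05 q6 2.074 op 0.0086
```

Call:
jog_arm:
  rotation:
    - [0,0,0.5]
    - [0,0,0.5]
  delta_pos:
    - [0,0,0]
    - [0,0,0]
  grip: [255,255]

```text
time_s: 13.3
position: [0.49, -0.0052, 0.1613]
orientation: [-3.141, -0.001, -0.777]
ft_force: [-3.0, -3.9, 5.2]
opening: 0.0087
```

```bash
python3 s.py;python3 t.py
```

```text
[ 0.49   -0.0052  0.1613] [-3.1412e+00 -7.0000e-04 -7.7720e-01] F [-3.04 -3.93  5.2 ] Ftool [ 0.59  4.93 -5.21] T [-0.664  0.508  0.241] e6 0.14 q6 2.09 op 0.0087
t 13.45 pos [ 0.4899 -0.0052  0.1613] yaw -0.777 q6 2.09 Tz [0.218 0.257 0.195] e6 [0.234 0.256 0.214] Ftool [ 0.75  4.87 -4.95] Ttool [-0.767  0.107 -0.224]
```

Call:
jog_arm:
  rotation:
    - [0,0,0.5]
    - [0,0,0.5]
  delta_pos:
    - [0,0,0]
    - [0,0,0]
  grip: [255,255]

```text
time_s: 13.65
position: [0.4899, -0.0052, 0.1612]
orientation: [-3.141, -0.001, -0.795]
ft_force: [-2.9, -4.0, 5.3]
opening: 0.0088
```

```bash
python3 s.py;python3 t.py
```

```text
[ 0.4899 -0.0052  0.1612] [-3.1412e+00 -7.0000e-04 -7.9460e-01] F [-2.87 -4.01  5.32] Ftool [ 0.85  4.85 -5.33] T [-0.646  0.526  0.204] e6 0.133 q6 2.108 op 0.0088
t 13.8 pos [ 0.4899 -0.0052  0.1612] yaw -0.794 q6 2.107 Tz [0.233 0.24  0.187] e6 [0.244 0.268 0.225] Ftool [ 1.28  5.24 -5.16] Ttool [-0.805  0.127 -0.221]
```

Torque is steady at about 0.22 N m while held, which is about 0.11 above free turning, so the foot is snug. Next I'll test which way the lever folds with small pushes while gripped.

Call:
jog_arm:
  rotation:
    - [0,0,0]
    - [0,0,0]
    - [0,0,0]
    - [0,0,0]
    - [0,0,0]
  delta_pos:
    - [0,0.002,0]
    - [0,0.002,0]
    - [0,0.002,0]
    - [0,0.002,0]
    - [0,0,0]
  grip: [255,255,255,255,255]

```text
time_s: 14.3
position: [0.4886, -0.0064, 0.1614]
orientation: [-3.125, -0.002, -0.796]
ft_force: [15.4, 12.3, -6.5]
opening: 0.009
```

```bash
python3 s.py
```

```text
[ 0.4886 -0.0064  0.1614] [-3.1253e+00 -2.2000e-03 -7.9560e-01] F [15.36 12.33 -6.46] Ftool [  1.93 -19.49   6.78] T [ 2.876 -3.267  0.163] e6 0.122 q6 2.092 op 0.009
```

Call:
jog_arm:
  rotation:
    - [0,0,0]
    - [0,0,0]
    - [0,0,0]
    - [0,0,0]
    - [0,0,0]
    - [0,0,0]
  delta_pos:
    - [0,-0.002,0]
    - [0,-0.002,0]
    - [0,-0.002,0]
    - [0,-0.002,0]
    - [0,0,0]
    - [0,0,0]
  grip: [255,255,255,255,255,255]

```text
time_s: 14.9
position: [0.4899, -0.0053, 0.1612]
orientation: [-3.141, -0.001, -0.794]
ft_force: [0.5, -1.5, 6.1]
opening: 0.0088
```

```bash
python3 s.py
```

```text
[ 0.4899 -0.0053  0.1612] [-3.1415e+00 -6.0000e-04 -7.9420e-01] F [ 0.47 -1.51  6.08] Ftool [ 1.41  0.72 -6.08] T [-0.047 -0.024  0.135] e6 0.179 q6 2.107 op 0.0088
```

Call:
jog_arm:
  rotation:
    - [0,0,0]
    - [0,0,0]
    - [0,0,0]
    - [0,0,0]
    - [0,0,0]
  delta_pos:
    - [0,-0.002,0]
    - [0,-0.002,0]
    - [0,-0.001,0]
    - [0,0,0]
    - [0,0,0]
  grip: [255,255,255,255,255]

```text
time_s: 15.4
position: [0.4905, -0.0047, 0.1611]
orientation: [3.132, 0.001, -0.794]
ft_force: [-11.1, -11.5, 12.5]
opening: 0.0089
```

```bash
python3 s.py
```

```text
[ 0.4905 -0.0047  0.1611] [ 3.1316e+00  5.0000e-04 -7.9370e-01] F [-11.08 -11.5   12.49] Ftool [  0.42  16.09 -12.33] T [-2.174  2.263  0.133] e6 0.156 q6 2.116 op 0.0089
```

Call:
jog_arm:
  rotation:
    - [0,0,0]
    - [0,0,0]
    - [0,0,0]
    - [0,0,0]
    - [0,0,0]
    - [0,0,0]
    - [0,0,0]
    - [0,0,0]
    - [0,0,0]
    - [0,0,0]
  delta_pos:
    - [0,0.002,-0.0005]
    - [0,0.003,-0.0005]
    - [0,0,0]
    - [0,0,0]
    - [0,0,0]
    - [0,0,0]
    - [0,0,-0.02]
    - [0,0,-0.02]
    - [0,0,-0.02]
    - [0,0,0]
  grip: [255,255,255,120,120,120,120,120,120,120]

```text
time_s: 16.4
position: [0.4912, -0.0054, 0.2245]
orientation: [-3.139, -0.004, -0.794]
ft_force: [0.1, 0.2, 0.5]
opening: 0.0488
```

Call:
jog_arm:
  rotation:
    - [0,0,0]
    - [0,0,0]
    - [0,0,0]
    - [0,0,0]
    - [0,0,0]
  delta_pos:
    - [0,-0.012,0]
    - [0,-0.012,0]
    - [0,-0.01,0]
    - [0,0,0]
    - [0,0,0]
  grip: [255,255,255,255,255]

```text
time_s: 16.9
position: [0.5137, 0.0191, 0.221]
orientation: [3.141, 0.001, -0.793]
ft_force: [0.3, 0.8, 0.4]
opening: 0.0107
```

```bash
python3 s.py; python3 - <<'E'
from h import *
c=snap('scene')
f=c['frame'][235:335,360:460,::-1]
cv2.imwrite('pics/z3.png',cv2.resize(f,(500,500),interpolation=2))
for P in ([.490,-.0052,.1955],[.490,-.0052,.1335]): print((proj(c,P)-[360,235])*5)
E
```

```text
[0.5137 0.0191 0.221 ] [ 3.1406e+00  1.1000e-03 -7.9310e-01] F [0.27 0.77 0.35] Ftool [-0.36 -0.73 -0.35] T [ 0.104 -0.044 -0.028] e6 0.013 q6 2.166 op 0.0107
[[292.43625231 289.01400573]]
[[261.86701762 410.37513857]]
```

View pics/z3.png

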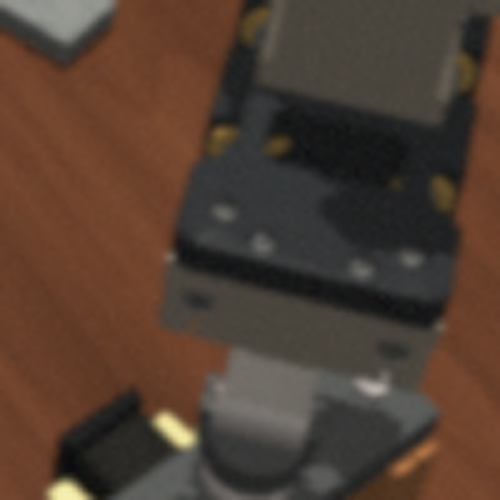

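The gripper hides the lever. I'll lower the shut fingers behind it and push gently towards +y, the suspected fold side.

Call:
jog_arm:
  rotation:
    - [0,0,0]
    - [0,0,0]
    - [0,0,0]
    - [0,0,0]
  delta_pos:
    - [0,0,0.02]
    - [0,0,0.022]
    - [0,0,0]
    - [0,0,0]
  grip: [255,255,255,255]

```text
time_s: 17.35
position: [0.5136, 0.0185, 0.1799]
orientation: [3.141, 0.001, -0.794]
ft_force: [0.2, -0.1, 1.2]
opening: 0.0004
```

Call:
jog_arm:
  rotation:
    - [0,0,0]
    - [0,0,0]
    - [0,0,0]
    - [0,0,0]
    - [0,0,0]
  delta_pos:
    - [0,0.003,0]
    - [0,0.003,0]
    - [0,0.003,0]
    - [0,0.003,0]
    - [0,0,0]
  grip: [255,255,255,255,255]

```text
time_s: 17.85
position: [0.5052, 0.01, 0.1799]
orientation: [-3.141, -0.0, -0.794]
ft_force: [0.1, -0.7, 0.4]
opening: 0.0006
```

Call:
jog_arm:
  rotation:
    - [0,0,0]
    - [0,0,0]
    - [0,0,0]
  delta_pos:
    - [0,0.002,0]
    - [0,0.002,0]
    - [0,0,0]
  grip: [255,255,255]

```text
time_s: 18.15
position: [0.5027, 0.0077, 0.1798]
orientation: [-3.14, -0.0, -0.794]
ft_force: [1.4, 1.7, 0.4]
opening: 0.0006
```

```bash
python3 s.py
```

```text
[0.5027 0.0077 0.1798] [-3.1405e+00 -1.0000e-04 -7.9410e-01] F [1.37 1.69 0.45] Ftool [-0.25 -2.16 -0.45] T [ 0.338 -0.22   0.023] e6 -0.018 q6 2.139 op 0.0006
```

Contact is just starting at 18 mm from the axis. I'll push on.

Call:
jog_arm:
  rotation:
    - [0,0,0]
    - [0,0,0]
    - [0,0,0]
  delta_pos:
    - [0,0.002,0]
    - [0,0.002,0]
    - [0,0,0]
  grip: [255,255,255]

```text
time_s: 18.45
position: [0.4999, 0.0048, 0.1799]
orientation: [-3.141, -0.0, -0.794]
ft_force: [3.0, 3.5, 0.1]
opening: 0.0004
```

Call:
jog_arm:
  rotation:
    - [0,0,0]
    - [0,0,0]
    - [0,0,0]
  delta_pos:
    - [0,0.002,0]
    - [0,0.001,0]
    - [0,0,0]
  grip: [255,255,255]

```text
time_s: 18.75
position: [0.4976, 0.0026, 0.1799]
orientation: [-3.141, -0.0, -0.794]
ft_force: [2.5, 4.0, 0.5]
opening: 0.0004
```

```bash
python3 s.py
```

```text
[0.4976 0.0026 0.1799] [-3.141e+00 -3.000e-04 -7.942e-01] F [2.5  3.96 0.49] Ftool [-1.07 -4.56 -0.48] T [ 0.724 -0.626  0.007] e6 -0.002 q6 2.126 op 0.0004
```

The lever folds towards +y at about 4.6 N. I'll follow its arc.

Call:
jog_arm:
  rotation:
    - [0,0,0]
    - [0,0,0]
    - [0,0,0]
    - [0,0,0]
    - [0,0,0]
    - [0,0,0]
    - [0,0,0]
    - [0,0,0]
  delta_pos:
    - [0,0.004,0.0004]
    - [0,0.004,0.0004]
    - [0,0.004,0.0005]
    - [0,0.0043,0.0019]
    - [0,0.0043,0.0019]
    - [0,0.0039,0.0027]
    - [0,0.0039,0.0027]
    - [0,0,0]
  grip: [255,255,255,255,255,255,255,255]

```text
time_s: 19.55
position: [0.4769, -0.0181, 0.1696]
orientation: [3.14, -0.001, -0.794]
ft_force: [1.5, 1.9, 3.1]
opening: 0.0001
```

```bash
python3 s.py
```

```text
[ 0.4769 -0.0181  0.1696] [ 3.1405e+00 -6.0000e-04 -7.9430e-01] F [1.49 1.9  3.1 ] Ftool [-0.3  -2.39 -3.11] T [ 0.28  -0.136 -0.013] e6 -0.04 q6 2.074 op 0.0001
```

Call:
jog_arm:
  rotation:
    - [0,0,0]
    - [0,0,0]
    - [0,0,0]
    - [0,0,0]
    - [0,0,0]
    - [0,0,0]
    - [0,0,0]
  delta_pos:
    - [0,0.0026,0.0035]
    - [0,0.0026,0.0035]
    - [0,0.0026,0.004]
    - [0,0.0026,0.004]
    - [0,0.0017,0.0044]
    - [0,0.0017,0.0044]
    - [0,0,0]
  grip: [255,255,255,255,255,255,255]

```text
time_s: 20.25
position: [0.4669, -0.0287, 0.1457]
orientation: [3.138, -0.001, -0.794]
ft_force: [-0.1, -1.9, 3.9]
opening: 0.0001
```

```bash
python3 s.py
```

```text
[ 0.4669 -0.0287  0.1457] [ 3.1382e+00 -1.4000e-03 -7.9390e-01] F [-0.09 -1.91  3.91] Ftool [ 1.3   1.42 -3.9 ] T [-0.294  0.174 -0.071] e6 -0.013 q6 2.048 op 0.0001
```

Call:
jog_arm:
  rotation:
    - [0,0,0]
    - [0,0,0]
    - [0,0,0]
    - [0,0,0]
  delta_pos:
    - [0,0.002,0.0025]
    - [0,0.002,0.0025]
    - [0,0.001,0.0025]
    - [0,0,0]
  grip: [255,255,255,255]

```text
time_s: 20.65
position: [0.4651, -0.0308, 0.1393]
orientation: [-3.14, -0.003, -0.794]
ft_force: [3.1, 4.1, 7.7]
opening: 0.0002
```

Call:
jog_arm:
  rotation:
    - [0,0,0]
    - [0,0,0]
    - [0,0,0]
  delta_pos:
    - [0,0,0.001]
    - [0,0,0.001]
    - [0,0,0]
  grip: [255,255,255]

```text
time_s: 20.95
position: [0.4654, -0.0311, 0.1391]
orientation: [-3.14, -0.003, -0.794]
ft_force: [-0.6, 3.9, 18.0]
opening: 0.0003
```

```bash
python3 s.py
```

```text
[ 0.4654 -0.0311  0.1391] [-3.1402 -0.0034 -0.7937] F [-0.55  3.88 17.96] Ftool [ -3.09  -2.35 -17.97] T [ 0.813  0.381 -0.005] e6 0.029 q6 2.038 op 0.0003
```

Call:
jog_arm:
  rotation:
    - [0,0,0]
    - [0,0,0]
    - [0,0,0]
    - [0,0,0]
  delta_pos:
    - [0,0,0.001]
    - [0,0,0.001]
    - [0,0,0]
    - [0,0,0]
  grip: [255,255,255,255]

```text
time_s: 21.35
position: [0.4657, -0.0314, 0.1387]
orientation: [-3.141, -0.004, -0.793]
ft_force: [-7.0, 4.3, 28.5]
opening: 0.0004
```

Call:
jog_arm:
  rotation:
    - [0,0,0]
    - [0,0,0]
    - [0,0,0]
    - [0,0,0]
    - [0,0,0]
    - [0,0,0]
    - [0,0,0]
    - [0,0,0]
    - [0,0,0]
    - [0,0,0]
    - [0,0,0]
    - [0,0,0]
  delta_pos:
    - [0,0,-0.01]
    - [0,0,-0.03]
    - [0,0,-0.04]
    - [0,0,-0.04]
    - [0,0.04,0]
    - [0,0.04,0]
    - [0.04,0,0]
    - [0.04,0,0]
    - [0.04,0,0]
    - [0.04,0,0]
    - [0.04,0,0]
    - [0,0,0]
  grip: [255,255,255,255,255,255,255,255,255,255,255,255]

```text
time_s: 22.55
position: [0.5471, -0.2324, 0.2506]
orientation: [3.138, 0.004, -0.797]
ft_force: [-0.2, 0.3, -1.2]
opening: 0.0006
```

```bash
python3 s.py; python3 - <<'E'
from h import *
c=snap('scene');d=snap('top')
f=c['frame'][265:345,360:440,::-1];g=d['frame'][235:315,185:265,::-1]
cv2.imwrite('pics/z4.png',np.hstack([cv2.resize(f,(400,400),interpolation=2),cv2.resize(g,(400,400),interpolation=2)]))
E
```

```text
[ 0.5471 -0.2324  0.2506] [ 3.1384  0.0043 -0.7966] F [-0.21  0.25 -1.17] Ftool [-0.32 -0.03  1.18] T [0.136 0.011 0.002] e6 -0.081 q6 1.764 op 0.0006
```

View pics/z4.png

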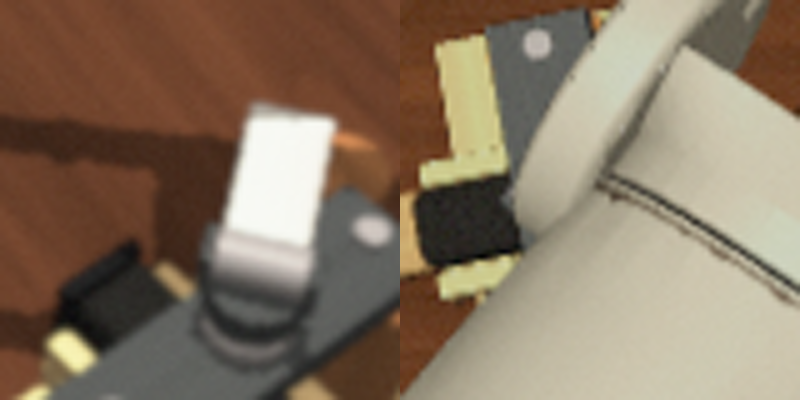

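```bash
python3 - <<'E'
from h import *
import pickle
c=pickle.load(open('c0.pkl','rb'))['scene']
d=np.array([-.713,-.701,0]);k=np.array([0,0,1.]);w=np.array([-.701,.713,0])
p=np.array([.490,-.0052,.1335])
for th in(1.3,1.4,1.45,1.5,1.55):
    z=np.sin(th)*d+np.cos(th)*k;n=np.cos(th)*d-np.sin(th)*k
    for P in ([p+62e-3*z-.0045*n+s*.014*w for s in(-1,1)],[p+62e-3*z+.0045*n+s*.014*w for s in(-1,1)]):
        print(th,((proj(c,P)-[360,265])*5).round(1).tolist())
E
python3 - <<'E'
import cv2
a=cv2.imread('pics/z4.png')[80:280,180:400]
cv2.imwrite('pics/z5.png',cv2.resize(a,(660,600),interpolation=2))
E
```

```text
1.3 [[261.2, 78.8], [344.2, 99.5]]
1.3 [[258.6, 90.4], [340.8, 111.0]]
1.4 [[259.5, 86.5], [341.9, 107.1]]
1.4 [[256.4, 100.2], [338.0, 120.7]]
1.45 [[258.5, 90.9], [340.6, 111.5]]
1.45 [[255.2, 105.5], [336.6, 126.1]]
1.5 [[257.5, 95.6], [339.3, 116.2]]
1.5 [[253.9, 111.2], [335.0, 131.7]]
1.55 [[256.3, 100.7], [337.9, 121.2]]
1.55 [[252.5, 117.2], [333.4, 137.7]]
```

View pics/z5.png

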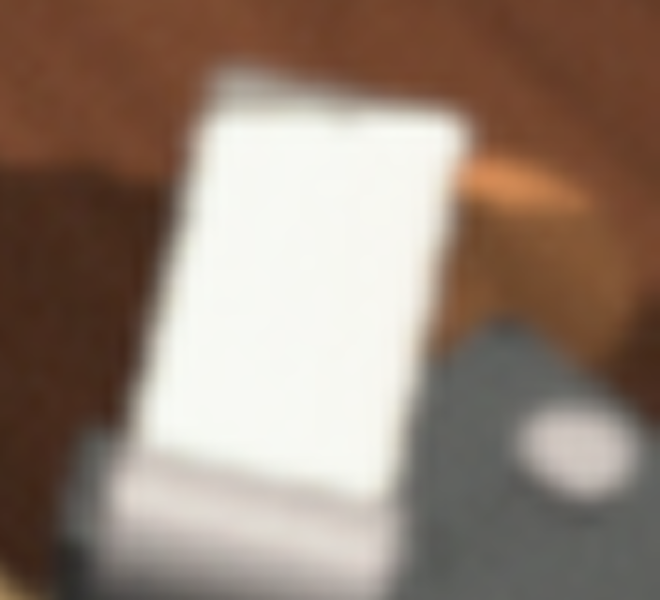

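The scene view shows the lever lying over. Its tip edge matches the prediction for about 1.5–1.55 rad, but only coarsely. I'll confirm with a touch from above near the tip, where the contact height gives the angle.

Call:
jog_arm:
  rotation:
    - [0,0,0]
    - [0,0,0]
    - [0,0,0]
    - [0,0,0]
    - [0,0,0]
    - [0,0,0]
    - [0,0,0]
    - [0,0,0]
    - [0,0,0]
    - [0,0,0]
    - [0,0,0]
    - [0,0,0]
  delta_pos:
    - [-0.04,0,0]
    - [-0.04,0,0]
    - [-0.04,0,0]
    - [-0.041,0,0]
    - [-0.041,0,0]
    - [0,-0.037,0]
    - [0,-0.037,0]
    - [0,0,0.035]
    - [0,0,0.035]
    - [0,0,0.025]
    - [0,0,0]
    - [0,0,0]
  grip: [255,255,255,255,255,255,255,255,255,255,255,255]

```text
time_s: 23.85
position: [0.4575, -0.033, 0.1596]
orientation: [3.141, -0.0, -0.794]
ft_force: [-0.3, 0.0, 0.3]
opening: 0.0006
```

Call:
jog_arm:
  rotation:
    - [0,0,0]
    - [0,0,0]
    - [0,0,0]
    - [0,0,0]
    - [0,0,0]
  delta_pos:
    - [0,0,0.003]
    - [0,0,0.003]
    - [0,0,0.003]
    - [0,0,0]
    - [0,0,0]
  grip: [255,255,255,255,255]

```text
time_s: 24.35
position: [0.4582, -0.0334, 0.15]
orientation: [-3.142, -0.0, -0.794]
ft_force: [0.5, 0.7, -0.3]
opening: 0.0004
```

Call:
jog_arm:
  rotation:
    - [0,0,0]
    - [0,0,0]
    - [0,0,0]
    - [0,0,0]
    - [0,0,0]
  delta_pos:
    - [0,0,0.001]
    - [0,0,0.001]
    - [0,0,0.001]
    - [0,0,0]
    - [0,0,0]
  grip: [255,255,255,255,255]

```text
time_s: 24.85
position: [0.4581, -0.0333, 0.1469]
orientation: [3.142, 0.0, -0.794]
ft_force: [-0.2, 0.3, 0.1]
opening: 0.0005
```

```bash
python3 s.py
```

```text
[ 0.4581 -0.0333  0.1469] [ 3.1415e+00  1.0000e-04 -7.9410e-01] F [-0.2   0.28  0.13] Ftool [-0.34 -0.05 -0.13] T [ 0.142 -0.041  0.039] e6 0.0 q6 2.028 op 0.0005
```

Call:
jog_arm:
  rotation:
    - [0,0,0]
    - [0,0,0]
    - [0,0,0]
    - [0,0,0]
  delta_pos:
    - [0,0.001,0.002]
    - [0,0.001,0.002]
    - [0,0,0]
    - [0,0,0]
  grip: [255,255,255,255]

```text
time_s: 25.25
position: [0.4566, -0.0347, 0.1428]
orientation: [3.142, 0.0, -0.794]
ft_force: [0.8, -0.1, -0.2]
opening: 0.0006
```

Call:
jog_arm:
  rotation:
    - [0,0,0]
    - [0,0,0]
    - [0,0,0]
    - [0,0,0]
  delta_pos:
    - [0,0,0.001]
    - [0,0,0.001]
    - [0,0,0.001]
    - [0,0,0]
  grip: [255,255,255,255]

```text
time_s: 25.65
position: [0.4568, -0.0347, 0.14]
orientation: [-3.142, -0.0, -0.794]
ft_force: [0.3, 0.0, 0.4]
opening: 0.0006
```

Call:
jog_arm:
  rotation:
    - [0,0,0]
    - [0,0,0]
    - [0,0,0]
    - [0,0,0]
  delta_pos:
    - [0,0,0.001]
    - [0,0,0.001]
    - [0,0,0.001]
    - [0,0,0]
  grip: [255,255,255,255]

```text
time_s: 26.05
position: [0.4571, -0.0352, 0.1392]
orientation: [3.141, -0.001, -0.794]
ft_force: [-7.0, 0.5, 16.1]
opening: 0.0006
```

Contact came at z = 0.139 near the tip, with no give under 16 N, so the fold is about 1.545 rad and the lever is on its stop. I'll retreat, check and hand in.

Call:
jog_arm:
  rotation:
    - [0,0,0]
    - [0,0,0]
    - [0,0,0]
    - [0,0,0]
    - [0,0,0]
    - [0,0,0]
    - [0,0,0]
    - [0,0,0]
    - [0,0,0]
    - [0,0,0]
    - [0,0,0]
    - [0,0,0]
  delta_pos:
    - [0,0,-0.01]
    - [0,0,-0.03]
    - [0,0,-0.04]
    - [0,0,-0.04]
    - [0.04,0,0]
    - [0.04,0,0]
    - [0.04,0,0]
    - [0.04,0,0]
    - [0.04,0,0]
    - [0,0,0]
    - [0,0,0]
    - [0,0,0]
  grip: [255,255,255,255,255,255,255,255,255,255,255,255]

```text
time_s: 27.25
position: [0.5965, -0.1766, 0.2571]
orientation: [-3.141, 0.0, -0.793]
ft_force: [-0.2, 0.4, 0.1]
opening: 0.0005
```

```bash
python3 s.py; python3 - <<'E'
from h import *
c=snap('scene')
for t in('paddle','puck0','mug','glue','mallet','brush'):print(t,[(np.round(d['position']).tolist(),round(d['conf'],2)) for d in spot_in(t,'scene')[:3]])
print(job_done())
E
```

```text
[ 0.5965 -0.1766  0.2571] [-3.1414e+00  2.0000e-04 -7.9350e-01] F [-0.21  0.4   0.12] Ftool [-0.44 -0.13 -0.12] T [ 0.034 -0.035  0.057] e6 0.001 q6 1.882 op 0.0005
paddle [([488.0, 433.0], 0.83)]
puck0 [([430.0, 299.0], 0.72), ([322.0, 371.0], 0.62), ([490.0, 350.0], 0.6)]
mug [([288.0, 209.0], 0.58)]
glue [([257.0, 250.0], 0.94)]
mallet [([236.0, 260.0], 0.81)]
brush [([354.0, 227.0], 0.68)]
the job is handed in; nothing more can be done
None
```

I gripped the lever from above and screwed the bolt down about 2.4 rad. I then pushed the lever over with shut fingers, pulled the arm clear and handed the job in at about 27 s. No verdict came back.

**Snug:** The turning torque rose from about 0.11 N m free to about 0.22 N m, held steady. That puts the foot at roughly 25 N, inferred from torque readings with about ±0.03 N m of noise. After small test pushes to find the fold side, the torque read lower, about 0.13 N m. I took that as friction relaxing, not the bolt backing off.

**Fold:** Pressed from above near its tip, the lever met the fingers at z ≈ 0.139 m and did not give under 16 N. That works out to about 1.54 rad, with the lever on its stop. The picture agreed only coarsely, at about 1.5 to 1.55 rad. The final foot force was not measured. If the cam adds its full travel I expect about 130 N, under the 150 N limit.

**Other things:**
- **Paddle, glue, mallet, brush and two of the pucks:** they were found within about 3 pixels of the start.
- **Third puck:** it was reported at (430,299). I had no matching starting fix for it in that view, but it had shown behind the clamp in the early pictures.
- **Mug:** the last detection was at (288,209) instead of (297,186), a shift of about 25 pixels with low confidence (0.58). The arm never came near it, so I take it for a detection error, but I did not check it in a picture.

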